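Pin down the page bar of a cookbook stand

ROBOT

A 6-joint arm with a two-finger parallel gripper is mounted at the origin on a cart in front of the work surface, level with it; the furniture and walls round the work are solid. World frame = base frame: x ahead of the robot, y to its left, z up, the work surface at z = 0. Lengths are in m, angles in rad, forces in N, time in s.
With the tool pointing down it reaches from about 0.3 to 0.85 m from the base axis. Payload 4.2 kg.
Tool frame: the origin (TCP) lies midway between the tips of the shut fingers; the grasp point (between the pads) lies 19 mm behind it; z points along the fingers, y is the direction in which the jaws open and shut (so a half turn about z gives the same grasp; the last joint's range is limited). The gripper opens to 91 mm and grips with 3 to 60 N. Pads are 32 mm wide; open, the fingers measure 118 mm over their backs; the gripper's body (76 mm by 178 mm) begins 60 mm behind the grasp point.
Start: joints at [1.085, 0.32, 1.565, -0, 1.257, -0.02], TCP at [0.258, 0.514, 0.214] pointing down, gripper open.
Joint ranges: [-3.11, 3.11], [-0.84, 2.01], [0.21, 2.61], [-1.34, 4.49], [0.05, 2.63], [-2.56, 2.56]. Speed limits (rad/s): [2.57, 2.57, 3.14, 3.14, 3.14, 3.14].

INTERFACE

Orientations are given as a 3x3 rotation matrix whose columns are the frame's x, y, z axes.
In Python, from workcell import bot, grab_frame, get_calibration, order gives the robot as it stands. Calls block until the motion is done:
- bot.move_pose(position, orientation): joint-space move of the TCP to a pose.
- bot.move_linear(position, velocity=0.15, frame=None, max_force=None): straight line of the TCP; frame=None keeps the orientation; velocity is the mean speed in m/s. With max_force (N) it stops when the force on the tool has changed by that much, and returns True; else False.
- bot.set_joints(angles): joint-space move.
- bot.gripper_to(opening, newtons=None): finger opening in m; newtons is the grip in N (None keeps the last); returns when the fingers have stopped.
- bot.hold(seconds).
- bot.solve_ik(position, orientation): joint angles nearest the present ones, or None.
- bot.read_state(): the state.
- grab_frame(name): name is "side" or "top"; returns the picture (384x512x3 uint8, blue, green, red); there is no depth.
- get_calibration(name): a dict with "mtx" (3x3 intrinsics, pixels), "dist" ([k1, k2, p1, p2, k3] as OpenCV has them; the pictures are not rectified), "xyz" and "attitude" of the camera in the world. Camera axes: x right, y up, looking along -z (the intrinsics and any distortion apply to the point x, -y, -z); pixel columns grow to the right and rows downward; lengths in m; the calibration is good to about 2 mm. A picture is of the moment at which its call begins. get_calibration takes no time and is no camera call.
A pose or a line that the arm cannot do raises bot.Unreachable and nothing moves.
- order.close_job(): hands the job in, once; it reports no verdict.
The state is a dict: "time_s": time; "q": joint angles; "joint_vel": joint speeds; "joint_torque": joint torques, N m; "eef_pos": TCP position; "ee_rot": TCP orientation; "force": force on the tool from outside, world axes, zero at the start; "moment": the same for the moment, N m; "opening": finger opening in m.
Only numpy, scipy, OpenCV 4.12 (cv2) and the standard library are available. Lean on these libraries where they do the work, as an engineer would, in place of code of your own. Each camera call takes 0.05 s, during which the arm holds its last target.

TASK

Swing the page bar of the cookbook stand closed, fully home in its fork, then take the red-handled pin from its wooden rest and thread it through the fork and the eye of the bar until its collar sits flush on the fork. Let go of the pin, and leave everything else on the worktop where it stands.

Things in the scene. Friction and masses are not known exactly. Their poses are not given: they have to be found in the camera images.
- recipe_stand: Pale wooden cookbook stand, fixed, 160x250 mm footprint, origin at the centre of its underside; x to its back, y to its left. Its deck (180x250 mm, on it a blue book 14 mm thick) rises to +x at 27 degrees from level; what stands square to the deck leans 27 degrees from vertical to the front (-x). A dark bar pivots near the deck's left edge; an aluminium fork for its free end is at the right.
- page_bar (a joint): Angle of the dark steel bar over the book, rad: 0 = closed, against its stop, its eye in line with the fork's holes; grows to 1.0 as the free end swings up the slope, parallel to the deck, about z of point bar_pivot. Friction (0.18 N m) holds it where left. Bar 20 mm wide, 12 thick, underside 16 mm above the deck; eye 28x30 mm with a 13 mm hole 185 mm from the pivot axis.
- bar_pivot (a point): On the bar's pivot axis, level with the bar's top face. Axes fixed to the stand: x up the slope, y to the stand's left, z square off the deck. At joint angle q a point of the bar at radius r lies at x = r sin q, y = -r cos q from here.
- bar_knob (a point): Centre of the top of the black round knob on the bar, 14 mm in diameter; it stands 30 mm above the bar's top face, square to the deck, 115 mm from the pivot axis, and moves with the bar. z points out of its top.
- fork_mouth (a point): Centre of the mouth of the fork's upper hole; axes as bar_pivot (z out of the hole, 27 degrees from vertical). From here down: upper knuckle 34x34 mm, 12 thick, 13 mm hole with 2 mm chamfer; a 16 mm gap for the bar's 12 mm eye (2 mm free above and below); lower knuckle 14 thick, same hole; the deck, 42 mm below. A web closes the fork on its right.
- pin: Loose hinge pin, about 60 g; origin on its axis under its collar, z towards its red handle. Below: steel shank 10 mm in diameter, 38 long, the last 6 mm tapering to 5 mm. Above: collar 22 mm wide, 4 thick, then a red round handle 16 mm in diameter, 34 long (top at +38). Starts upright in its rest. Home in the fork, the collar lies on the upper knuckle, its origin at fork_mouth.
- pin_rest: Dark wooden block, 62x62x46 mm, fixed, origin at the centre of its underside; the pin stands in a 12.5 mm hole in its middle, collar on its top. On the left or the right of the stand.
- mug_2: Bystander, to be left alone: green and white mug, 82x112x94 mm; origin at the centre of its underside.
- spice_jar_4: Bystander, to be left alone: slim spice jar, dark cap, blue and red label, 41 mm wide, 105 tall; origin at the centre of its underside.
- spice_jar_1: Bystander, to be left alone: slim spice jar, dark cap, blue and white label, 41 mm wide, 105 tall; origin at the centre of its underside.
- mill_1: Bystander, to be left alone: wooden pepper mill, 58 mm wide, 160 tall; origin at the centre of its underside.
- teaspoon_1: Bystander, to be left alone: steel teaspoon, 130 mm, lying; origin at the centre of its underside.
- clip_jar: Bystander, to be left alone: clip-top glass jar, 86x71x109 mm; origin at the centre of its underside.

How it is judged:
On the way, in this order (a step that is already met when the one before it is completed fails the run):
1. the page bar is swung fully home (within 0.025 rad of its stop) (value of joint page_bar below 0.025 rad), for 0.2 s.
2. the pin is through the fork and the bar's eye, collar within 4 mm of the fork (x of pin in the frame of fork_mouth between -0.003 and 0.003 m and y of pin in the frame of fork_mouth between -0.003 and 0.003 m and z of pin in the frame of fork_mouth below 0.004 m and angle between the z axis of pin and the z axis of fork_mouth, either way round below 0.12 rad), for 0.2 s.
At the end, for the whole second after the job is handed in: The bar is closed (within 0.025 rad of its stop); the pin stands in the fork through the bar's eye, collar no more than 4 mm above the upper knuckle, within 3 mm of the hole's axis in each direction and 0.12 rad of its direction, at rest (all of step 2 and value of joint page_bar below 0.025 rad and linear speed of pin below 0.02 m/s); the robot touches nothing.
It fails at once if a bystander is shifted by more than 30 mm (distance of any of mug_2, spice_jar_4, spice_jar_1, mill_1, teaspoon_1, clip_jar from where it was at the start of the episode above 0.03 m).
It also fails if it takes over 56 s, if anything falls off the work surface, if the arm or the gripper's body presses on something with over 40 N, if the wrist force passes 120 N, or if a joint passes its speed limit or range.

## Working session

There is one attempt and no reset: what is moved stays moved. The work goes in short steps, each a Python script; the robot and the scene stay as the last script left them, time stands still between calls to the robot, and variables do not carry over. Pictures are saved under pics/ and viewed, and the job is handed in when it is done.

```bash
ls -la; mkdir -p pics
python3 - <<'E'
from workcell import bot, grab_frame, get_calibration
import cv2
for n in ("side","top"):
    cv2.imwrite(f"pics/{n}0.png", grab_frame(n)); print(n,get_calibration(n))
s=bot.read_state(); print(s)
E
```

```text
total 12
drwxr-xr-x  3 agent agent 4096 Dec  7 14:54 .
drwxr-xr-x 23 root  root  4096 Dec  7 14:54 ..
drwxr-xr-x  2 agent agent 4096 Dec  7 14:54 pics
side {'mtx': array([[473.86727578,   0.        , 259.93034443],
       [  0.        , 473.86727578, 190.47526098],
       [  0.        ,   0.        ,   1.        ]]), 'dist': array([0.02261421, 0.        , 0.        , 0.        , 0.        ]), 'xyz': array([0.56933754, 1.14036146, 0.78750105]), 'attitude': array([[-0.99982174, -0.01885045, -0.00107013],
       [ 0.00854672, -0.50239793,  0.86459428],
       [-0.01683562,  0.86443102,  0.50246948]])}
top {'mtx': array([[490.19674605,   0.        , 262.50188369],
       [  0.        , 490.19674605, 194.63658566],
       [  0.        ,   0.        ,   1.        ]]), 'dist': array([-0.19476918,  0.        ,  0.        ,  0.        ,  0.        ]), 'xyz': array([-0.06456453,  0.08598202,  1.5435793 ]), 'attitude': array([[-0.12877555,  0.89994245, -0.41655785],
       [-0.9916105 , -0.12160097,  0.04383859],
       [-0.01120163,  0.41870848,  0.90805161]])}
{'time_s': 0.1, 'q': array([ 1.08499778e+00,  3.20230743e-01,  1.56553213e+00,  3.27049822e-06,
        1.25742452e+00, -2.00139146e-02]), 'joint_vel': array([ 0.00035514, -0.00326044, -0.00179476, -0.00068652,  0.00138078,
        0.0017055 ]), 'joint_torque': array([ 2.08410456e-04, -4.13332415e+01, -2.32508755e+01,  7.31282216e-02,
        4.21146210e-02, -3.77526737e-05]), 'eef_pos': array([0.25804156, 0.51334394, 0.21321244]), 'ee_rot': array([[-8.93468978e-01,  4.49124289e-01, -7.47357235e-04],
       [ 4.49124909e-01,  8.93467868e-01, -1.40877683e-03],
       [ 3.50237835e-05, -1.59435515e-03, -9.99998728e-01]]), 'force': array([ 0.62872811, -0.12178867, -0.45193338]), 'moment': array([ 0.03369368, -0.07502744,  0.01266268]), 'opening': 0.09113409619780392}
```

View pics/side0.png

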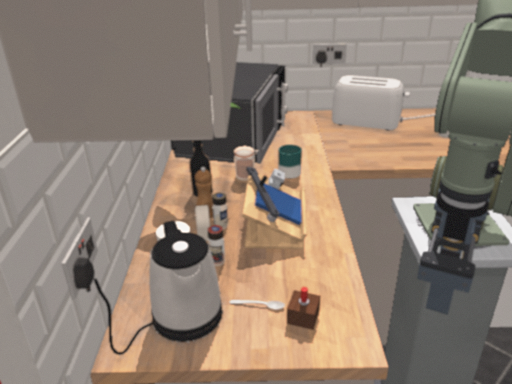

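View pics/top0.png

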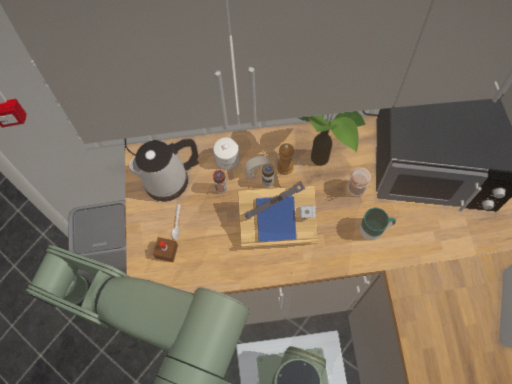

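The side view shows the stand near (275,215), the pin in its rest at (304,305), and the spoon at (257,304). In the top view the stand is at (278,215), the fork at (309,212), the bar at (275,200) swung open, and the rest at (165,249). I'll zoom in for accurate pixel positions.

Run:
```python
import cv2
a=cv2.imread('pics/side0.png'); b=cv2.imread('pics/top0.png')
def c(i,x,y,w,h,s,n): cv2.imwrite('pics/'+n,cv2.resize(i[y:y+h,x:x+w],None,fx=s,fy=s,interpolation=cv2.INTER_CUBIC))
c(a,230,150,90,75*1+30,7 if 0 else 5.5,'z_side_stand.png')
c(a,275,280,60,55,10,'z_side_pin.png')
c(b,230,170,100,80,7,'z_top_stand.png')
c(b,145,225,50,45,12,'z_top_pin.png')
```

```text
(no output)
```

View pics/z_side_stand.png

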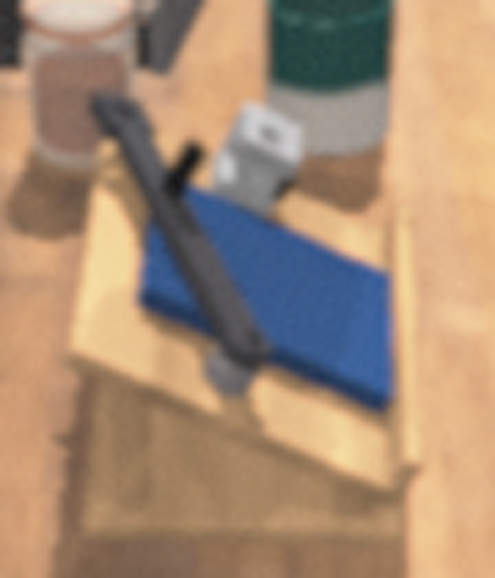

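View pics/z_top_stand.png

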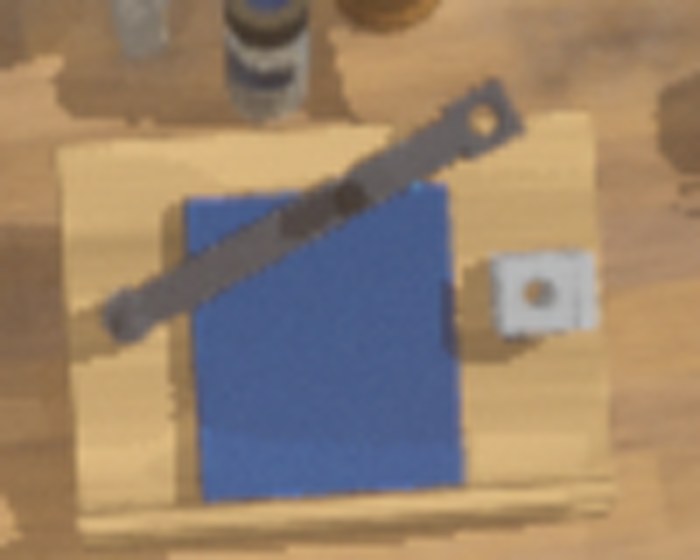

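View pics/z_side_pin.png

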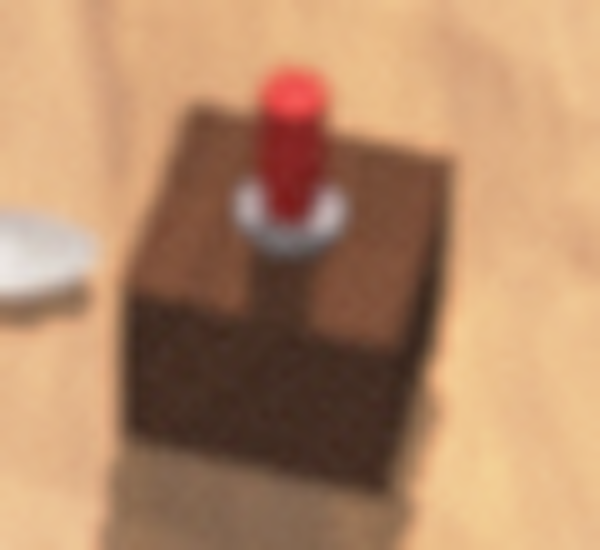

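View pics/z_top_pin.png

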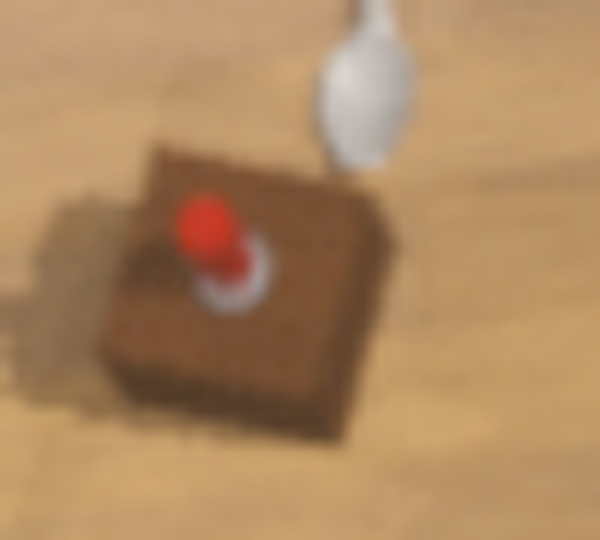

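```bash
cat > h.py <<'E'
import numpy as np, cv2
from scipy.optimize import least_squares
from workcell import bot, grab_frame, get_calibration
CAL={n:get_calibration(n) for n in ("side","top")}
def proj(n,X):
    c=CAL[n]; X=np.atleast_2d(X); p=(X-c["xyz"])@c["attitude"]; p=p*[1,-1,-1]
    r,_=cv2.projectPoints(p.reshape(-1,1,3),np.zeros(3),np.zeros(3),c["mtx"],c["dist"]); return r[:,0]
def tri(a,b):
    f=lambda X: np.r_[proj("side",X)[0]-a, proj("top",X)[0]-b]
    r=least_squares(f,[.5,.2,.1]); return r.x, np.round(r.fun,2)
def crop(i,x,y,w,h,s,n):
    o=cv2.resize(i[y:y+h,x:x+w],None,fx=s,fy=s,interpolation=cv2.INTER_CUBIC)
    for k in range(0,w,5):
        cv2.line(o,(int((k+.5)*s),0),(int((k+.5)*s),6),(0,255,0),1)
        if k%10==0: cv2.putText(o,str(x+k),(int((k+.5)*s),16),0,.35,(0,0,255),1)
    for k in range(0,h,5):
        cv2.line(o,(0,int((k+.5)*s)),(6,int((k+.5)*s)),(0,255,0),1)
        if k%10==0: cv2.putText(o,str(y+k),(8,int((k+.5)*s)),0,.35,(0,0,255),1)
    cv2.imwrite('pics/'+n,o)
def px(x,y,s,cx,cy): return np.array([(cx+.5)/s-.5+x,(cy+.5)/s-.5+y])
def Rst(yaw,t=np.radians(27)):
    c,s=np.cos(yaw),np.sin(yaw)
    return np.array([[c,-s,0],[s,c,0],[0,0,1]])@np.array([[np.cos(t),0,-np.sin(t)],[0,1,0],[np.sin(t),0,np.cos(t)]])
E
python3 - <<'E'
from h import *
a=cv2.imread('pics/side0.png'); b=cv2.imread('pics/top0.png')
crop(a,240,160,50,60,10,'y1.png'); crop(b,240,175,80,50,10,'y2.png')
E
```

```text
(no output)
```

View pics/y1.png

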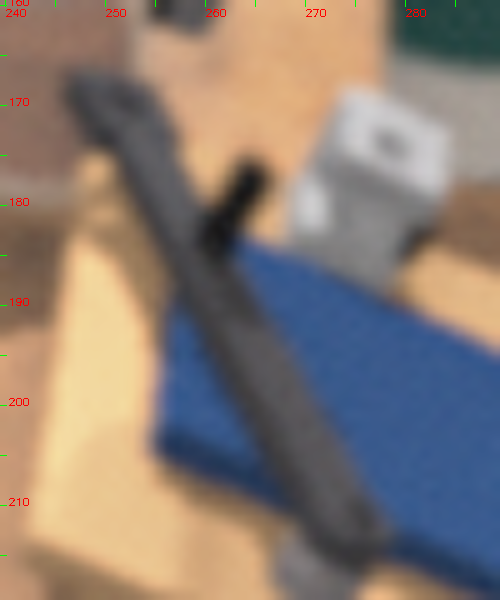

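View pics/y2.png

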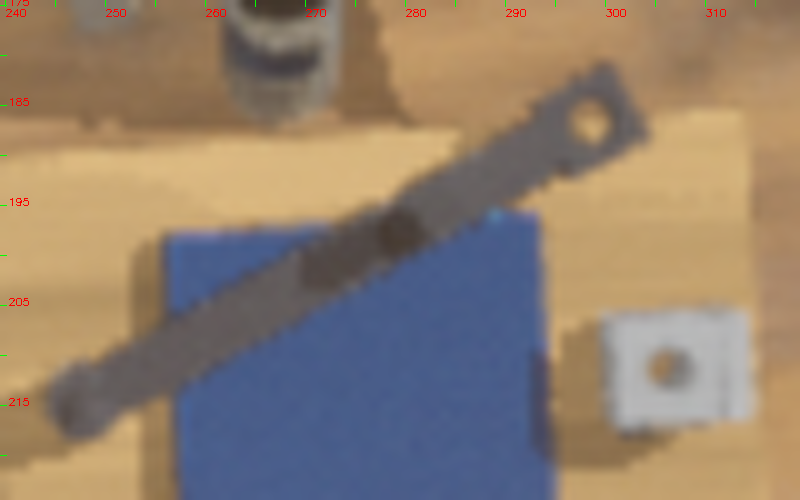

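```bash
cat > fit0.py <<'E'
from h import *
T=dict(mouth=(306.6,211.4),eye=(297.7,186.7),knob=(278.4,197.7),piv=(247.3,214.6))
S=dict(mouth=(277.8,173.9),knob=(264.4,176.2),eye=(251.2,169.6))
for k in ('mouth','eye','knob'): print(k,*tri(S[k],T[k]))
pin={}
for nm,s,t in (('htop',(295,90),(205,222)),('collar',(290,210),(232,270))):
    print(nm,*tri(px(275,280,10,*s),px(145,225,12,*t)))
def pts(p):
    R=Rst(p[3]);P=p[:3];q=p[4]
    f=lambda r,z:P+R@np.array([r*np.sin(q),-r*np.cos(q),z])
    return dict(mouth=P+R@[0,-.185,.014],eye=f(.185,0),knob=f(.115,.03),piv=P)
def res(p):
    o=pts(p); w=dict(piv=.4)
    return np.concatenate([(proj('top',o[k])[0]-T[k])*w.get(k,1) for k in T]+[(proj('side',o[k])[0]-S[k])*w.get(k,1) for k in S])
r=least_squares(res,[.5,.15,.12,0,.5])
if __name__=="__main__":
    print(r.x,np.round(r.fun,2)); 
    for k,v in pts(r.x).items(): print(k,v)
    J=r.jac; print(np.sqrt(np.diag(np.linalg.inv(J.T@J)))*.5)
E
python3 fit0.py
```

```text
mouth [ 0.5155017  -0.11403699  0.11439014] [ 0.26  0.13  0.04 -0.31]
eye [ 0.59406549 -0.09675319  0.13933687] [ 0.45  0.24  0.05 -0.55]
knob [ 0.55689382 -0.02903753  0.153577  ] [ 0.21  0.11  0.03 -0.26]
htop [0.47906641 0.35544778 0.08269637] [-0.29 -0.12 -0.11  0.45]
collar [0.47866521 0.35501033 0.04717859] [-0.09 -0.04 -0.03  0.14]
[ 0.53073861  0.07317995  0.10298094 -0.04875502  0.45172423] [-0.79 -0.29 -0.02 -0.7   0.87 -0.18  0.06  0.31  0.34  0.25  0.24 -0.01
  0.3   0.18]
mouth [ 0.51537419 -0.11129045  0.11545503]
eye [ 0.59449524 -0.09657271  0.13964328]
knob [ 0.55676758 -0.0316782   0.15250124]
piv [0.53073861 0.07317995 0.10298094]
[0.00219326 0.00103546 0.00111165 0.0131375  0.00877183]
```

Run:
```python
from fit0 import *
p=r.x; R=Rst(p[3]); P=p[:3]
def bp(n,uv,z):  # to stand plane z (in bar_pivot frame) 
    return least_squares(lambda a: proj(n,P+R@np.array([a[0],a[1],z]))[0]-uv,[0,0]).x
t=lambda x,y: px(230,170,7,x,y)
for nm,a,b,z,ax in (('deckback',(58,148),(592,112),-.028,1),('bookback',(186,200),(447,185),-.014,1),('bookfront',(205,500),(463,485),-.014,1),('bookL',(186,200),(205,500),-.014,0),('bookR',(447,185),(463,485),-.014,0),('forkfront',(500,336),(597,328),.014,1),('forkback',(493,257),(592,252),.014,1),('lip',(80,520),(612,487),-.028,1)):
    A=bp('top',t(*a),z);B=bp('top',t(*b),z); d=B-A
    print(nm,np.round(A,4),np.round(B,4),'yaw corr', np.arctan2(d[0],-d[1]) if ax else np.arctan2(-d[1],-d[0]))
s=lambda x,y: px(230,150,5.5,x,y)
A=bp('side',s(143,300),-.014);B=bp('side',s(388,405),-.014);print('side bookL',A,B,np.arctan2(-(B-A)[1],-(B-A)[0]))
A=bp('side',s(75,355),-.028);B=bp('side',s(390,490),-.028);print('side deckL',A,B,np.arctan2(-(B-A)[1],-(B-A)[0]))
```

```text
mouth [ 0.5155017  -0.11403699  0.11439014] [ 0.26  0.13  0.04 -0.31]
eye [ 0.59406549 -0.09675319  0.13933687] [ 0.45  0.24  0.05 -0.55]
knob [ 0.55689382 -0.02903753  0.153577  ] [ 0.21  0.11  0.03 -0.26]
htop [0.47906641 0.35544778 0.08269637] [-0.29 -0.12 -0.11  0.45]
collar [0.47866521 0.35501033 0.04717859] [-0.09 -0.04 -0.03  0.14]
deckback [0.0797 0.0249] [ 0.0773 -0.2228] yaw corr -0.009989667712118852
bookback [ 0.0519 -0.0319] [ 0.0494 -0.1518] yaw corr -0.020515867980161764
bookfront [-0.0865 -0.0299] [-0.0892 -0.149 ] yaw corr -0.022846093659049972
bookL [ 0.0519 -0.0319] [-0.0865 -0.0299] yaw corr -0.014298363370158823
bookR [ 0.0494 -0.1518] [-0.0892 -0.149 ] yaw corr -0.01977696769678069
forkfront [-0.0192 -0.1683] [-0.0192 -0.2125] yaw corr 0.0015032232387887452
forkback [ 0.0167 -0.1677] [ 0.0154 -0.2127] yaw corr -0.02889608366449455
lip [-0.0931  0.0285] [-0.0979 -0.2197] yaw corr -0.019194297294607785
side bookL [ 0.05254865 -0.01570812] [-0.0835971  -0.01734181] 0.011998992668996348
side deckL [0.07900855 0.03336303] [-0.09038243  0.03320647] 0.0009242502651059559
```

```bash
cat >> h.py <<'E'
YAW=-0.058
R0=Rst(YAW)
PIV=np.array([.5307,.0732,.1030])
MOUTH=np.array([.5154,-.1120,.1150])
def sp(x,y,z): return PIV+R0@np.array([x,y,z])
RPUSH=np.c_[R0[:,1],R0[:,0],-R0[:,2]]
E
python3 - <<'E'
from h import *
print(sp(0,-.185,.014))
# kettle/jars rough
for nm,uv,z in (('kettle top',(155,155),.2),('jarA',(268,168),.105),('mill',(286,150),.16),('jarB',(220,177),.105),('mug',(375,215),.09)):
    print(nm,least_squares(lambda a: proj('top',[a[0],a[1],z])[0]-uv,[.5,0]).x)
q=.452
T=sp(.115*np.sin(q),-.109,.010)
for dz in (.12,0): print(bot.solve_ik(T+R0[:,2]*dz,RPUSH))
print(bot.solve_ik(T+R0[:,2]*.12,np.c_[-R0[:,1],-R0[:,0],-R0[:,2]]))
RP=np.array([[-1,0,0],[0,1,0],[0,0,-1.]]); print('pin',bot.solve_ik([.479,.3553,.054],RP))
RI=np.c_[-R0[:,0],R0[:,1],-R0[:,2]]; print('ins',bot.solve_ik(MOUTH+R0[:,2]*.06,RI), bot.solve_ik(MOUTH+R0[:,2]*.008,RI))
E
```

```text
[ 0.51363084 -0.11112048  0.11547409]
kettle top [0.73522038 0.34206564]
jarA [ 0.68939379 -0.01406877]
mill [ 0.71830676 -0.07706048]
jarB [0.67759893 0.14711194]
mug [ 0.48177882 -0.33493786]
[-0.10441856 -0.02137065  2.00733606  0.0332991   0.68509584 -0.06715461]
[-0.09830102  0.18789047  2.0828452   0.04695016  0.40034216 -0.079155  ]
None
pin [ 6.18918591e-01  4.91798810e-01  1.72860828e+00 -4.44089210e-16
  9.21185568e-01 -9.51877735e-01]
ins [-0.32630424  0.04578565  2.14852917  0.25183791  0.50405642 -2.03263306] [-0.30956189  0.14881482  2.17780662  0.31499983  0.37336586 -2.09048233]
```

Run:
```python
from h import *
q=.452
T=sp(.115*np.sin(q),-.109,.010)
bot.gripper_to(.036,20)
bot.move_pose(T+R0[:,2]*.12,RPUSH)
bot.move_linear(T+R0[:,2]*.04,velocity=.15)
s=bot.read_state(); print(s['time_s'],s['opening'],s['eef_pos']-(T+R0[:,2]*.04),s['force'])
for n in ("side","top"): cv2.imwrite(f"pics/{n}1.png", grab_frame(n))
crop(cv2.imread('pics/side1.png'),235,130,75,75,8,'s1.png');crop(cv2.imread('pics/top1.png'),240,160,80,65,9,'t1.png')
```

```text
3.8833 0.03623544854391413 [0.00030792 0.00021775 0.00039609] [-0.01783285  0.40235353 -0.20794066]
```

View pics/s1.png

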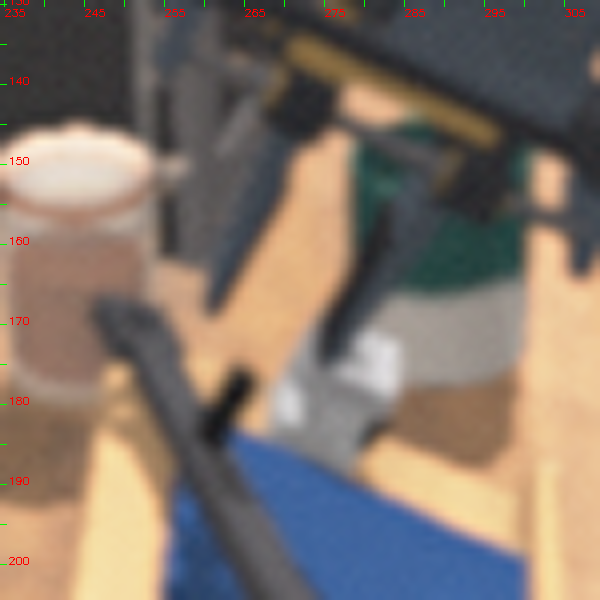

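View pics/t1.png

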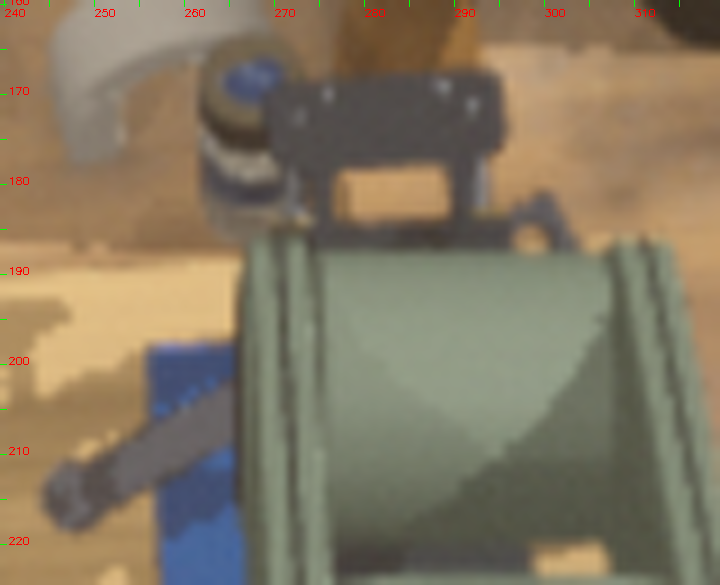

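The side view shows the fingertips at (260,168) and (276,174), on either side of the knob at (264,177) along its axis. The approach is well aligned, so I'll descend and push.

Run:
```python
from h import *
q=.452
T=sp(.115*np.sin(q),-.109,.010)
hit=bot.move_linear(T,velocity=.08,max_force=8)
s=bot.read_state(); print('down',hit,R0.T@(s['eef_pos']-PIV),R0.T@s['force'])
E1=sp(-.022,-.111,.010)
hit=bot.move_linear(E1,velocity=.05,max_force=10)
s=bot.read_state(); print('push',hit,s['time_s'],R0.T@(s['eef_pos']-PIV),R0.T@s['force'])
for n in ("side",): cv2.imwrite(f"pics/{n}2.png", grab_frame(n))
crop(cv2.imread('pics/side2.png'),235,130,75,90,7,'s2.png')
```

```text
down False [ 0.0503469  -0.10902331  0.01000849] [-0.26744284 -0.23372277 -0.19160536]
push True 5.8083 [-0.01204558 -0.11088577  0.01014697] [1.24104777 0.70436774 1.27025671]
```

View pics/s2.png

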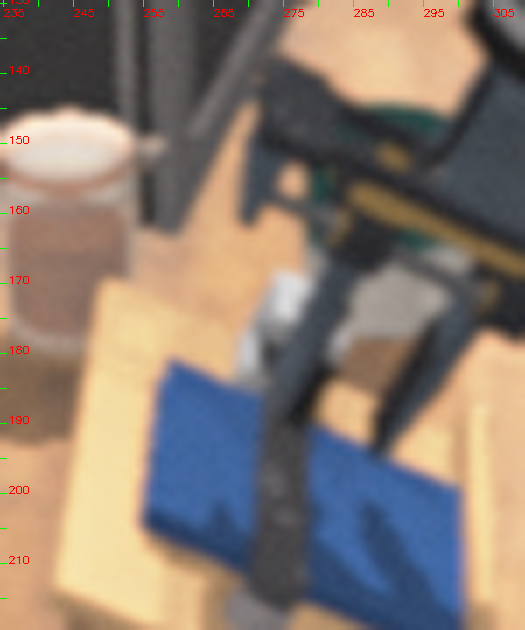

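The bar now lies across the book into the fork, and the stop came at x = -12 mm where I predicted -11. I'll push again slowly to confirm it is hard against its stop.

Run:
```python
from h import *
hit=bot.move_linear(sp(-.025,-.111,.010),velocity=.02,max_force=14)
s=bot.read_state(); print('push',hit,s['time_s'],R0.T@(s['eef_pos']-PIV),R0.T@s['force'])
# back off, lift, clear
c=R0.T@(s['eef_pos']-PIV)
bot.move_linear(sp(c[0]+.009,c[1],.010),velocity=.08)
bot.move_linear(sp(c[0]+.009,c[1],.10),velocity=.2)
bot.gripper_to(.040)
bot.move_pose([.40,.20,.30],np.array([[-1,0,0],[0,1,0],[0,0,-1.]]))
s=bot.read_state(); print(s['time_s'],s['eef_pos'],s['force'],s['q'])
for n in ("side","top"): cv2.imwrite(f"pics/{n}3.png", grab_frame(n))
crop(cv2.imread('pics/side3.png'),240,155,60,65,9,'s3.png');crop(cv2.imread('pics/top3.png'),240,180,80,55,10,'t3.png')
```

```text
push True 6.3 [-0.01185005 -0.11123043  0.01038344] [ 1.69684025 -0.06691888  0.95250525]
8.4917 [0.39986778 0.19944587 0.29915121] [-0.30453023 -1.00166769 -0.58587165] [ 4.37300644e-01  6.84542697e-02  1.67360902e+00 -4.97656945e-04
  1.40066132e+00 -1.13204765e+00]
```

View pics/s3.png

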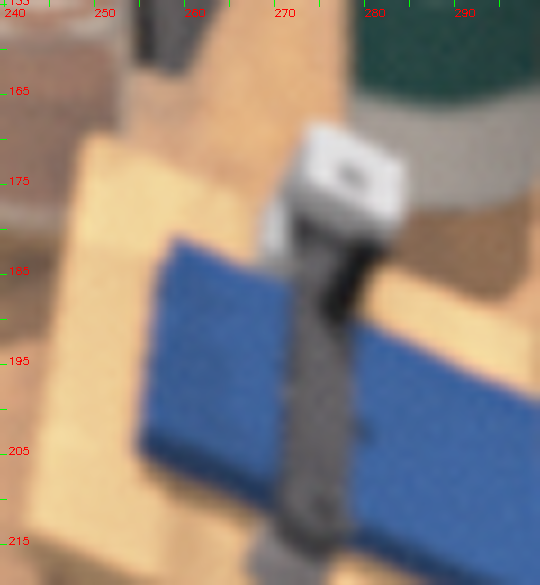

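View pics/t3.png

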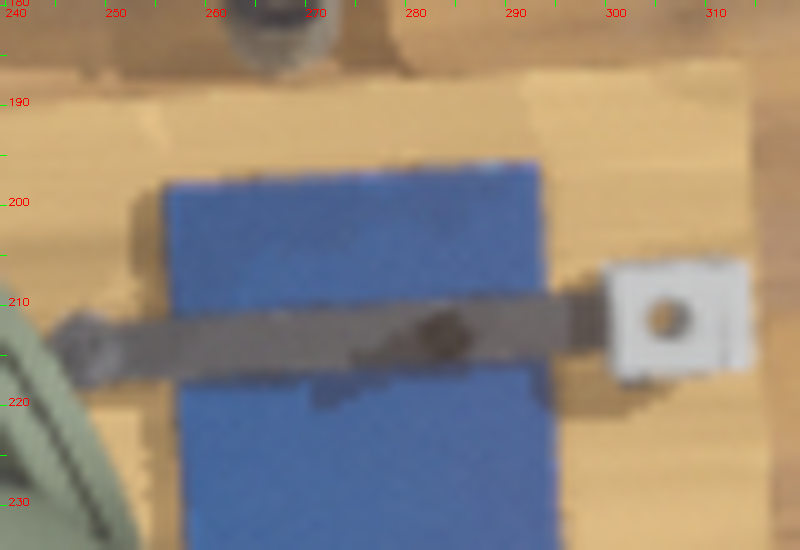

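The bar is closed: it lies parallel to the book edges with its eye in the fork, and deck wood is visible through the hole at (306,211). The repeat push stopped at the same place. Next is the pin.

Run:
```python
from h import *
RP=np.array([[-1,0,0],[0,1,0],[0,0,-1.]])
p=np.array([.479,.3552,.055])
bot.move_pose(p+[0,0,.10],RP)
bot.move_linear(p+[0,0,.04],velocity=.15)
for n in ("side","top"): cv2.imwrite(f"pics/{n}4.png", grab_frame(n))
crop(cv2.imread('pics/side4.png'),265,240,75,90,7,'s4.png')
print(bot.read_state()['time_s'])
```

```text
10.15
```

View pics/s4.png

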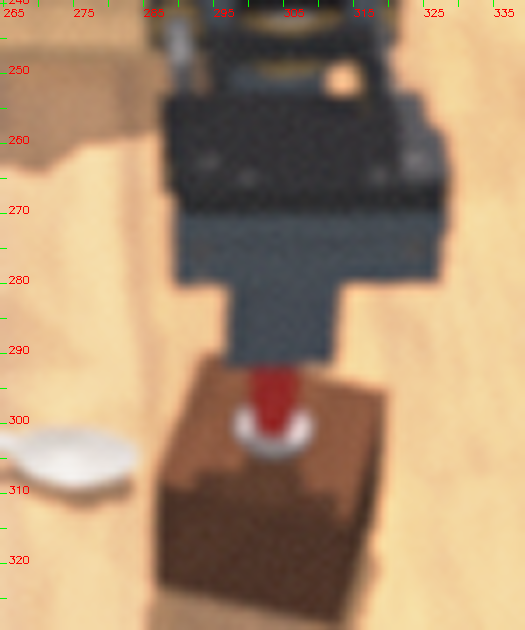

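View pics/top4.png

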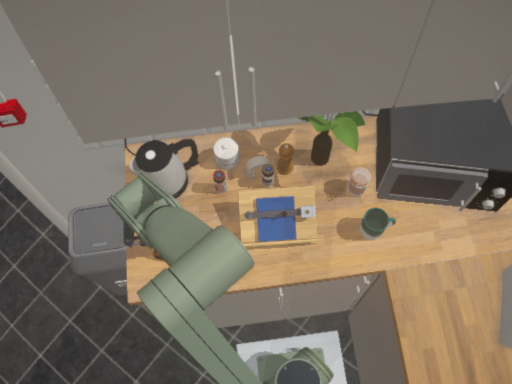

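The finger at (303,292) is centred over the red handle at (302,298), well clear of the kettle. I'll descend and grip.

Run:
```python
from h import *
p=np.array([.479,.3552,.055])
hit=bot.move_linear(p,velocity=.1,max_force=8)
a=bot.read_state(); print(hit,a['eef_pos'],a['force'])
bot.gripper_to(.0,35)
b=bot.read_state(); print(b['opening'],b['force'],b['eef_pos'])
hit=bot.move_linear(p+[0,0,.10],velocity=.12,max_force=15)
b=bot.read_state(); print(hit,b['time_s'],b['opening'],b['force'])
for n in ("side",): cv2.imwrite(f"pics/{n}5.png", grab_frame(n))
crop(cv2.imread('pics/side5.png'),265,220,75,90,7,'s5.png')
```

```text
False [0.47928028 0.35541463 0.05527468] [ 0.22292521 -0.230927    0.32384118]
0.014887847412241629 [0.22332888 0.79316009 1.92570246] [0.47923269 0.35539131 0.05544768]
False 12.1917 0.01483279074507762 [ 0.17184301  0.1357651  -1.38702078]
```

View pics/s5.png

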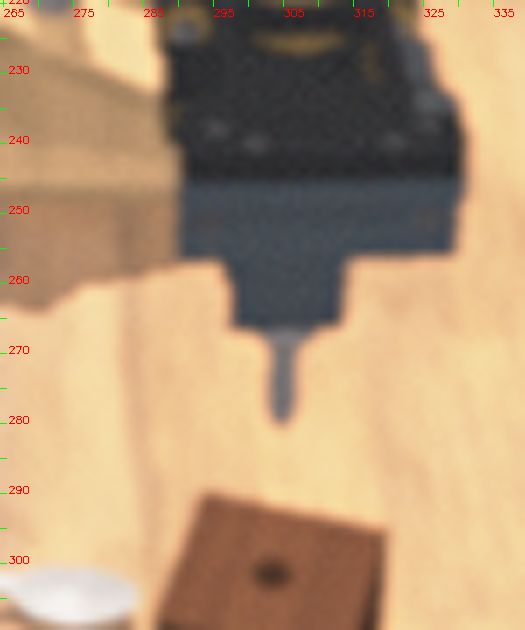

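The pin is lifted clear: its shank hangs straight at (304,275), centred under the finger, and the rest hole is empty at (302,301). Next I'll move to a pose before insertion and check alignment.

```bash
cat >> h.py <<'E'
RI=np.c_[-R0[:,0],R0[:,1],-R0[:,2]]
OFF=.0093
M1=np.array([.5140,-.1115,.1150])
E
python3 - <<'E'
from h import *
Z=R0[:,2]
bot.move_linear([.45,.30,.27],velocity=.25)
bot.move_pose(M1+Z*(.0093+.11),RI)
bot.move_linear(M1+Z*(.0093+.046),velocity=.12)
s=bot.read_state(); print(s['time_s'],s['opening'],s['force'],s['q'])
o=s['eef_pos']+s['ee_rot'][:,2]*OFF; tip=o+s['ee_rot'][:,2]*.038
for n in ("side","top"): cv2.imwrite(f"pics/{n}6.png", grab_frame(n)); print(n,proj(n,o),proj(n,tip),proj(n,M1))
crop(cv2.imread('pics/side6.png'),250,140,50,50,12,'s6.png');crop(cv2.imread('pics/top6.png'),280,180,50,50,12,'t6.png')
E
```

```text
15.1167 0.015120659446556125 [ 0.05035654 -0.08867215 -0.79335767] [-0.32397357  0.05237252  2.15352174  0.25599402  0.49213427 -2.0362013 ]
side [[285.59368123 161.99460485]] [[279.6883474  172.09128828]] [[278.59995852 174.24331329]]
top [[307.51444612 212.4843991 ]] [[306.1370496  211.58256486]] [[305.94149238 211.55071   ]]
```

View pics/s6.png

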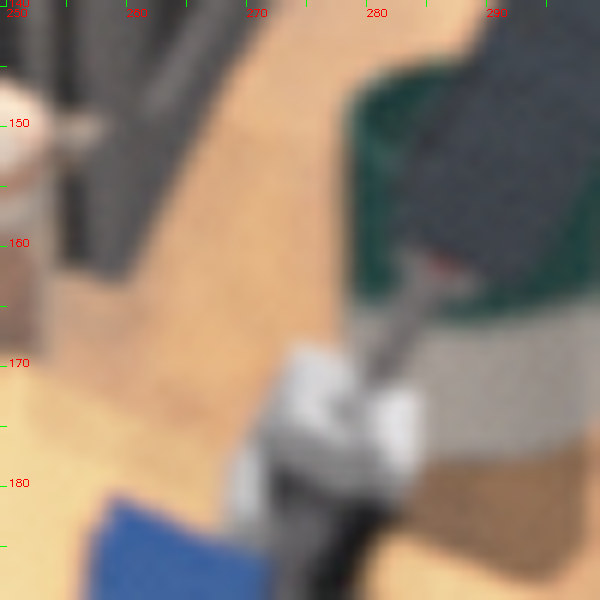

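View pics/t6.png

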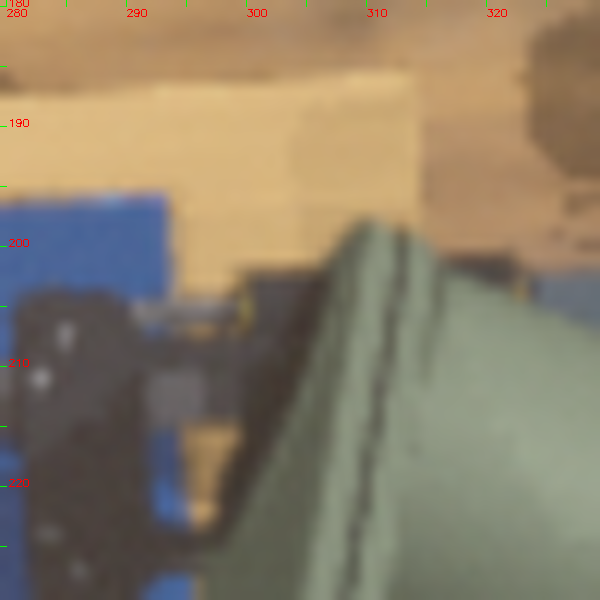

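```bash
sed -i "s/^T=.*/T=dict(mouth=(306.4,211.5),eye=(298.5,186.7),knob=(279.6,197.7),piv=(247.5,215.2))/; s/^S=.*/S=dict(mouth=(278.7,174.0),knob=(264.9,176.4),eye=(251.6,169.6))/" fit0.py; python3 fit0.py
```

```text
mouth [ 0.51376192 -0.1129024   0.11513963] [-0.04 -0.02 -0.01  0.05]
eye [ 0.59344844 -0.09922439  0.13833981] [ 0.27  0.14  0.03 -0.33]
knob [ 0.55622152 -0.03263887  0.15142206] [-0.07 -0.03 -0.01  0.08]
htop [0.47906641 0.35544778 0.08269637] [-0.29 -0.12 -0.11  0.45]
collar [0.47866521 0.35501033 0.04717859] [-0.09 -0.04 -0.03  0.14]
[ 0.5312486   0.07176913  0.10211043 -0.05923793  0.45195929] [-0.14  0.08 -0.14 -0.32  0.22  0.03  0.15  0.03 -0.1   0.2  -0.07 -0.22
  0.33  0.1 ]
mouth [ 0.51395127 -0.11253008  0.11458452]
eye [ 0.59325818 -0.09862566  0.13879052]
knob [ 0.55619927 -0.03334562  0.15164176]
piv [0.5312486  0.07176913 0.10211043]
[0.0021972  0.00102814 0.00111323 0.0131489  0.00875789]
```

The corrected readings fit well, with residuals around 0.2 px. That puts the mouth at (0.5139, -0.1126, 0.1148) with yaw -0.059. I'll insert in guarded steps.

```bash
sed -i 's/^M1=.*/M1=np.array([.5139,-.1126,.1148])/' h.py
python3 - <<'E'
from h import *
Z=R0[:,2]
bot.move_linear(M1+Z*(OFF+.044),velocity=.05)
f0=bot.read_state()['force']
hit=bot.move_linear(M1+Z*(OFF+.022),velocity=.03,max_force=5)
s=bot.read_state(); print(hit,s['time_s'],R0.T@(s['eef_pos']-M1)-[0,0,OFF],R0.T@(s['force']-f0),s['opening'])
if not hit:
    hit=bot.move_linear(M1+Z*(OFF+.012),velocity=.02,max_force=5)
    s=bot.read_state(); print(hit,s['time_s'],R0.T@(s['eef_pos']-M1)-[0,0,OFF],R0.T@(s['force']-f0))
cv2.imwrite("pics/side7.png", grab_frame('side'))
crop(cv2.imread('pics/side7.png'),250,140,50,50,12,'s7.png')
E
```

```text
False 16.35 [ 8.08696496e-05 -1.69987388e-06  2.20248103e-02] [ 0.46450727 -0.270382    0.63380525] 0.0149093304110058
False 17.0 [-5.79382907e-05  2.63690641e-05  1.19010251e-02] [ 0.65294255 -0.38624756  0.63721811]
```

View pics/s7.png

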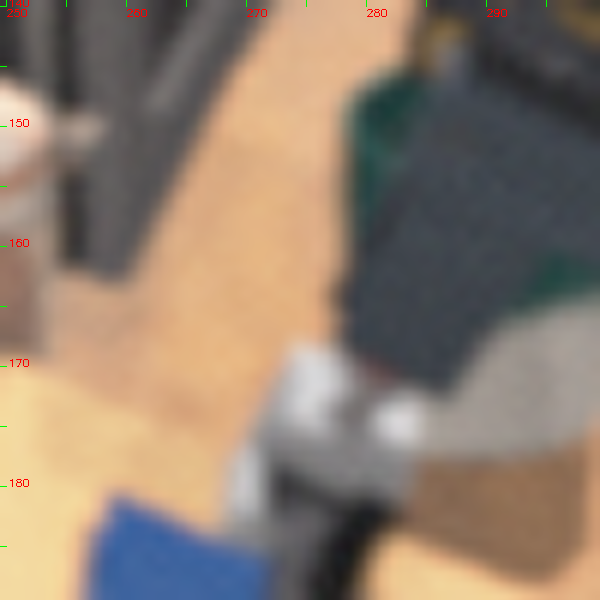

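The pin is 26 mm in with under 1 N of contact force, and the collar is coming down onto the fork at about (280,172). I'll press it to the seat.

Run:
```python
from h import *
Z=R0[:,2]
hit=bot.move_linear(M1+Z*(OFF-.004),velocity=.02,max_force=6)
s=bot.read_state(); print(hit,s['time_s'],R0.T@(s['eef_pos']-M1)-[0,0,OFF],R0.T@s['force'],s['opening'])
cv2.imwrite("pics/side8.png", grab_frame('side'))
crop(cv2.imread('pics/side8.png'),250,140,50,50,12,'s8.png')
```

```text
True 17.625 [-5.31670406e-05  2.83102009e-05  1.06567279e-03] [ 1.20690024 -0.21071073  3.92440394] 0.01487654023828261
```

View pics/s8.png

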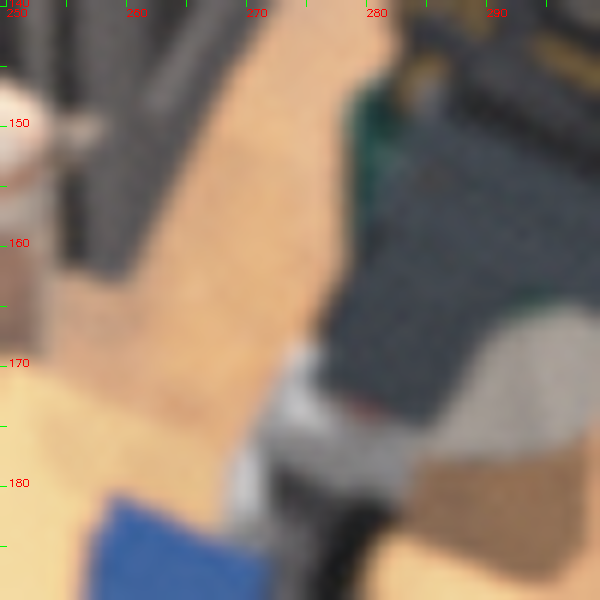

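Run:
```python
from h import *
Z=R0[:,2]
hit=bot.move_linear(M1+Z*(OFF-.006),velocity=.01,max_force=10)
s=bot.read_state(); print(hit,s['time_s'],R0.T@(s['eef_pos']-M1)-[0,0,OFF],R0.T@s['force'],s['opening'])
bot.gripper_to(.036)
s=bot.read_state(); print('open',s['opening'],R0.T@s['force'])
p=s['eef_pos']
bot.move_linear(p+Z*.07,velocity=.12)
bot.move_linear(p+Z*.12,velocity=.2)
bot.move_pose([.38,.22,.30],np.array([[-1,0,0],[0,1,0],[0,0,-1.]]))
s=bot.read_state(); print(s['time_s'],s['eef_pos'],s['force'])
for n in ("side","top"): cv2.imwrite(f"pics/{n}9.png", grab_frame(n))
crop(cv2.imread('pics/side9.png'),240,150,60,65,9,'s9.png');crop(cv2.imread('pics/top9.png'),240,180,80,55,10,'t9.png')
for n in ('side','top'):
  for z in (0,.004,.038): print(n,z,proj(n,M1+Z*z))
```

```text
True 17.925 [-1.85888205e-05  5.57794516e-05  1.05907044e-03] [ 0.56842266 -0.54908124  4.3824622 ] 0.015250359665439488
open 0.035991008443558986 [ 0.17656056 -0.01542261 -0.02036717]
20.8667 [0.38001023 0.21936127 0.29904954] [ 0.92558875 -0.36099029 -1.09690037]
side 0 [[278.61748062 174.12806337]]
side 0.004 [[279.22784407 173.083884  ]]
side 0.038 [[284.48268836 164.09434855]]
top 0 [[306.28490981 211.56087712]]
top 0.004 [[306.42600877 211.65269857]]
top 0.038 [[307.65527965 212.45268087]]
```

View pics/s9.png

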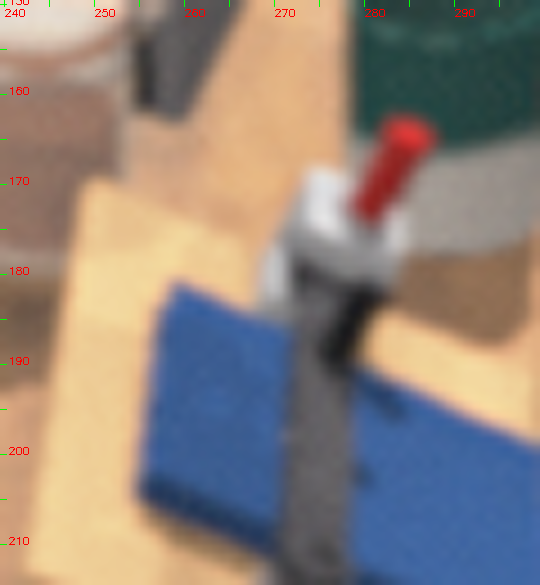

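View pics/t9.png

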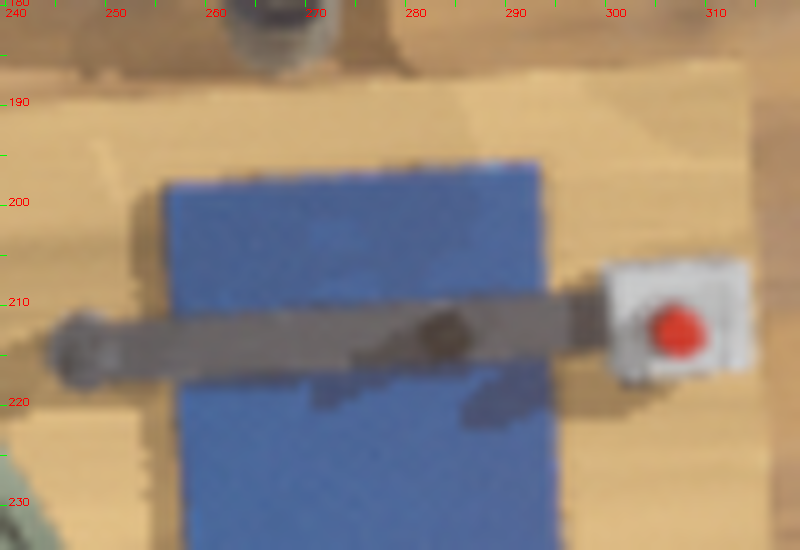

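View pics/top9.png

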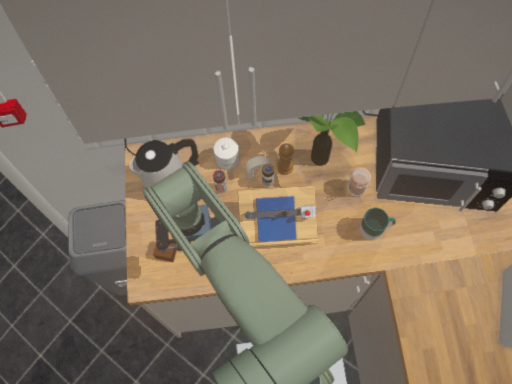

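Run:
```python
from h import *
X,r=tri((285.2,164.8),(307.35,212.7)); print(X,r, R0.T@(X-M1))
a=cv2.imread('pics/side9.png'); 
for n in('side','top'):
    i=cv2.imread(f'pics/{n}9.png').astype(int)
    m=((i[...,2]>130)&(i[...,1]<90)&(i[...,0]<90)).astype(np.uint8)
    if n=='side': m[:, :270]=0;m[:,300:]=0
    else: m[:,:290]=0
    ys,xs=np.nonzero(m); print(n,len(xs),xs.mean(),ys.mean(),xs.min(),xs.max(),ys.min(),ys.max())
```

```text
[ 0.49544389 -0.11039553  0.14737468] [-0.28 -0.14 -0.04  0.33] [-0.00174213  0.00113091  0.03744707]
side 163 291.3803680981595 259.55214723926383 280 299 163 310
top 15 306.93333333333334 212.73333333333332 305 309 211 214
```

The handle top triangulates 37.4 mm above the mouth, against 38 mm when seated. It is about 2 mm off axis at the top, which is within the hole's play. The bystanders are unmoved and the gripper is clear.

Run:
```python
from workcell import bot, order
print(bot.read_state()['time_s']); print(order.close_job())
```

```text
20.9667
the job is handed in; nothing more can be done
None
```

The page bar is closed, the pin is seated through the fork and the bar's eye, and I handed the job in at 21.0 s. It reports no verdict.

- **Bar:** I pushed it shut by its knob. Two pushes against its stop, with 10 N and 14 N limits, ended within 0.2 mm of each other. The last pictures show it parallel to the book edges with its eye in the fork.
- **Pin:** It went in with less than 1 N of contact force until the collar landed. Pressing again with a 10 N limit moved it no further, and I then let go and backed the gripper away.
- **Last check:** The handle top measures 37.4 mm above the fork mouth, against 38 mm when seated. It sits about 2 mm off the hole's axis at the top, a tilt of roughly 0.05 rad (0.12 allowed).
- **Surroundings:** The bystanders visible in the last overhead view stand where they were. The arm covers part of that view, and I did not measure them separately.

**Disagreements:**
- The collar landed 1.1 mm higher than the camera estimate of the fork mouth, which is about the error of that estimate.
- I misread some early pixel positions by about 1 px; I corrected this before inserting the pin.

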